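# Scan the batch, then press the label holder home behind the rack lip

### The job

Log this batch of bearing rings: squeeze the trigger of the scanner clamped on its stand right in and let it spring back. Then take the white label holder by its upright tab, slide it nose first along the ledge of the ring rack and in behind the overhanging lip, and push it against the sprung catch until it is fully home; finish while still holding it pressed home, because the catch pushes it out again when let go. Leave the other loose things on the bench where they are.

Things in the scene. Friction and masses are not known exactly. Their poses are not given: they have to be found in the camera images.
- rack: Low grey fixed rack, left or right of the middle, turned up to 0.25 rad. Origin on the bench below the solid stop; x = push-in direction (away from the robot), z up. A flat ledge, top at z = 25 mm, runs from x = -92 mm to the stop at x = 0, y from -85 to 85 mm. Behind it from x = 8 mm a tray of small fixed rings, up to z = 69 mm, ends at x = 130 mm.
- rack_lip (a point): Middle of the front edge of the rack's overhanging aluminium lip, at rack (-24.5, 0, 39.5) mm, same axes. The lip covers the ledge from there to the stop; its underside is 11 mm above the ledge, its top at z = 42 mm. Under it, from rack x = -22 mm, cheeks at both ends leave an opening 110 mm wide, centred on y = 0.
- catch (a joint): Dark sprung bar (60 mm wide, 8 mm high) on the ledge under the rack's lip, pushed in along rack x: 0 = out (face at rack x = -10 mm), 0.010 m = fully in (face level with the solid stop, x = 0). Its spring resists with 3 N at first touch, 9 N fully in; then the solid stop takes the push and force rises steeply. Let go, it pushes the holder back out.
- scanner: Grey hand scanner clamped head-down on a fixed stand (base 130 x 110 mm), on the other side from the rack, turned up to 0.25 rad. Origin on the bench, centre of the base, z up. Its upright grip spans z = 84 to 176 mm (stub to 182), x = -13 to 15 mm, y = -17 to 17 mm; the head below reaches z = 88 mm (97 at the trigger's foot). Trigger on the grip's -x side.
- trigger (a joint): Trigger on the grip's -x side, hinged at its foot about scanner y, at scanner x = -33, z = 95 mm. 0 = released (upright, 52 mm over trigger and grip), 0.22 rad = squeezed right in to its stop (top moves to the grip; 41 mm over both at z = 150 mm). Its spring resists with 3 N at z = 150 mm at first, 9 N right in, and returns it.
- trigger_pad (a point): Point on the outer (-x) face of the black trigger paddle (22 mm wide, 8 mm thick, from z = 96 to 170 mm), 55 mm above its hinge: at scanner (-37, 0, 150) mm when released.
- holder_tab (a point): Loose label holder, about 80 g, flat on the bench: white plate 70 (x) by 90 (y) by 6 mm, paper label on top, with an upright white tab 10 mm thick (x), 40 mm wide (y), its top 48 mm above the plate's underside. This point is the tab's centre, 27 mm above the underside. x points from tab to nose (the edge that goes in first), z up. Rear edge 18 mm behind this point.
- holder_nose (a point): Middle of the label holder's nose edge, 52 mm ahead (x) of the tab's centre and 3 mm above the plate's underside; same axes. At rack (0, 0, 28) mm when home.
- ring_big: loose steel ring, 84 mm across, 30 mm high; to be left alone. Origin at the middle of its underside
- ring_small: loose steel ring, 56 mm across, 26 mm high; to be left alone. Origin at the middle of its underside
- ring_mid: loose ring, 68 mm across, 24 mm high, with ring_mid2 on top; to be left alone. Origin at the middle of its underside
- ring_mid2: loose ring, 66 mm across, 24 mm high, lying on ring_mid; to be left alone. Origin at the middle of its underside
- oil: small oil bottle, 44 mm across, 110 mm high; to be left alone. Origin at the middle of its underside
- wrench: open wrench lying on the bench; to be left alone. Origin at the middle of its underside, along x
- cup: metal cup, 72 mm across, 70 mm high; to be left alone. Origin at the middle of its underside
There are look-alikes about, which are no part of the job. Leave any green or yellow look-alike of the part that bears holder_tab alone. Leave any pink look-alike of the scanner alone.

How it is judged:
By the outcome, as a careful person would: the job done as asked, in the order asked, and still so for the second after the job is handed in, while the arm keeps its last pose, push and grip.
It also fails if it takes over 48 s, if anything falls off the work surface, if the arm or the gripper's body presses on something with over 40 N, if the wrist force passes 120 N, or if a joint passes its speed limit or range.

### The arm

A 6-joint arm with a two-finger parallel gripper is mounted at the origin on the work surface. World frame = base frame: x ahead of the robot, y to its left, z up, the work surface at z = 0. Lengths are in m, angles in degrees, forces in N, time in s.
With the tool pointing down it reaches from about 0.3 to 0.75 m from the base axis. Payload 8.5 kg.
Tool frame: the origin (TCP) lies midway between the tips of the shut fingers; the grasp point (between the pads) lies behind it (grasp_offset is the z of the grasp point in the tool frame, in m); z points along the fingers, y is the direction in which the jaws open and shut (so a half turn about z gives the same grasp; the last joint's range is limited). The gripper opens to 85 mm and grips with 20 to 120 N. Pads are 22 mm wide; open, the fingers measure 114 mm over their backs; the gripper's body (76 mm by 85 mm) begins 54 mm behind the grasp point. The pads swing forward as they close: fully open they stand 13 mm farther back than shut.
Start: joints at [52.752, 21.807, 74.336, -0, 83.858, -12.336], TCP at [0.232, 0.499, 0.231] pointing down, gripper open.
Joint ranges: [-178.18, 178.18], [-50.72, 133.34], [12.68, 142.11], [-81.47, 261.47], [9.98, 163.14], [-165.26, 165.26]. Speed limits (degrees/s): [136.94, 136.94, 180, 180, 180, 180].

### API

Orientations are given as a 3x3 rotation matrix whose columns are the frame's x, y, z axes.
In Python, from rig import * gives the robot as it stands.
- The arm moves only by the shell command python3 -m pendant 'ROWS' [FORCE]. ROWS is JSON, one flat list of numbers, 7 for each row, row after row: the finger opening in mm, from 0 to 85.4, then the shift along the tool's x, y, z in units of 50 mm (1.0 is 50 mm), then the turn, a rotation vector about the tool's x, y, z in units of 8 degrees (1.0 is 8 degrees). In form: [hand, dx, dy, dz, wx, wy, wz, hand, dx, dy, dz, wx, wy, wz, ...]. A call has 1 to 12 rows; each row shifts and turns the commanded pose from where the row before left it, along the tool's axes as they then stand; what a row does not reach is not made up. A row lasts 1/10 s, in which the tool goes at most 50 mm and 8.59 degrees, less where a joint would pass 70% of its speed; a pose out of reach is approached as far as the arm can. A call is refused whole if a number of a shift passes 1 or a number of a turn 1, either way. A call with a gripper value outside its range is refused whole. The fingers move at their own pace and stop on an object; FORCE is the grip in N (left out, the last holds). Time passes only in rows, so rows that do not move let the fingers close. It gives the time, the measured TCP pose, the force and the opening at its end, in the units of the state.
- observe(): the state, without advancing time (a new reading comes with each control period).
- get_image(name): name is "side" or "top" or "wrist"; returns a dict with "frame" (420x560x3 uint8, red, green, blue), "depth" (420x560 float32, m along the optical axis (not along the pixel's ray), 0 where there is no reading), "K" (3x3 intrinsics, pixels), "rvec" (rotation vector, rad) and "tvec" (3), from world to camera coordinates, as OpenCV has them. Camera axes: x right, y down, z forward; pixel columns grow to the right and rows downward; lengths in m; the calibration is good to about 2 mm. A picture is of the moment at which its call begins.
- close_job(): hands the job in, once; it reports no verdict.
The state is a dict: "time_s": time; "q": joint angles; "qvel": joint speeds; "joint_efforts": joint torques, N m; "position": TCP position; "tool_rot": TCP orientation; "ft_force": force on the tool from outside, world axes, zero at the start; "wrist_torque": the same for the moment, N m; "grip_width": finger opening in m.
Only numpy, scipy, OpenCV 4.12 (cv2) and the standard library are available. Lean on these libraries where they do the work, as an engineer would, in place of code of your own. Each camera call takes 0.05 s, during which the arm holds its last target.

## Working session

There is one attempt and no reset: what is moved stays moved. The work goes in short steps, Python scripts to look and compute and a shell command to move; the robot and the scene stay as the last step left them, time stands still between calls to the robot, and variables do not carry over. Pictures are saved under pics/ and viewed, and the job is handed in when it is done.

```bash
ls; mkdir -p pics; python3 - <<'E'
from rig import *
import cv2
s=observe(); print({k:s[k] for k in s})
for n in ("side","top","wrist"):
    im=get_image(n); cv2.imwrite(f"pics/{n}0.png",cv2.cvtColor(im["frame"],cv2.COLOR_RGB2BGR))
    import numpy as np; np.savez(f"{n}0.npz",**im)
    print(n,im["K"].tolist(),im["rvec"],im["tvec"])
try: print(grasp_offset)
except Exception as e: print(e)
E
```

```text
pics
{'time_s': 0.0, 'q': array([ 5.27529738e+01,  2.18400555e+01,  7.43860326e+01, -5.38576149e-05,
        8.38601468e+01, -1.23359294e+01]), 'qvel': array([-0.05201581, -0.02039153, -0.07404198,  0.01136898, -0.04528357,
        0.04141789]), 'joint_efforts': array([ 8.53199981e-04, -4.48479331e+01, -2.31278497e+01, -1.53860610e-04,
        4.83316951e-03,  4.59889577e-06]), 'position': array([0.23147667, 0.49857346, 0.23071303]), 'tool_rot': array([[-9.06962349e-01,  4.21210717e-01, -9.10211115e-04],
       [ 4.21211579e-01,  9.06961614e-01, -1.19866148e-03],
       [ 3.20637480e-04, -1.47053229e-03, -9.99998867e-01]]), 'ft_force': array([-0.33438491,  0.36309358, -0.90783843]), 'wrist_torque': array([-0.00563011,  0.0242987 , -0.00482766]), 'grip_width': 0.08544006010407341}
side [[380.326240589447, 0.0, 276.7708669076779], [0.0, 380.326240589447, 208.17309904701492], [0.0, 0.0, 1.0]] [ 2.38550635 -0.45062819  0.18312222] [-0.42452372  0.2092105   1.04645218]
top [[449.1542958121557, 0.0, 280.6039337315446], [0.0, 449.1542958121557, 212.23696033068782], [0.0, 0.0, 1.0]] [ 2.10904424 -2.1672508   0.13517144] [0.02820742 0.45404633 1.5513863 ]
wrist [[344.24065969392154, 0.0, 281.56445618551135], [0.0, 344.24065969392154, 208.7993612407204], [0.0, 0.0, 1.0]] [-2.43582382 -1.55484769 -0.22413948] [-0.55034896 -0.03670373  0.37987579]
-0.0187
```

View pics/side0.png

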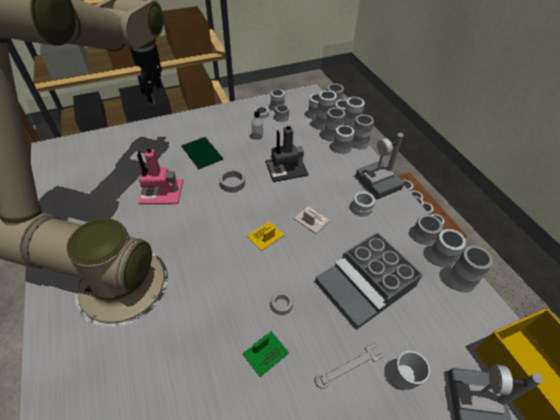

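View pics/top0.png

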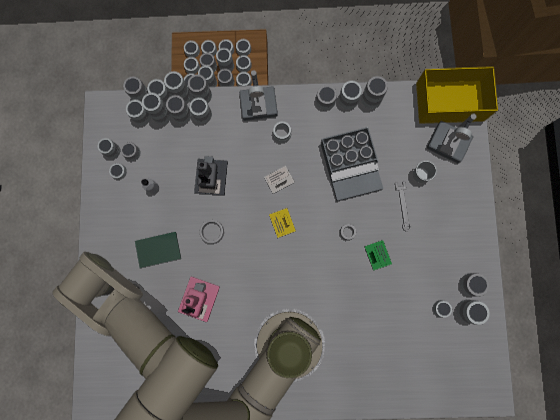

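View pics/wrist0.png

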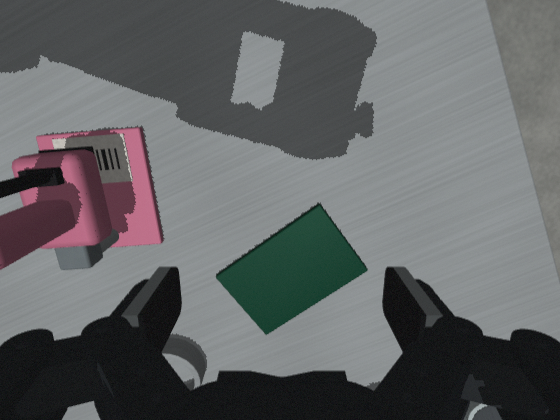

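Candidates: holders are white at top (279,180), yellow (282,222) and green (377,255); white fits. Scanners are grey at top (210,176) and pink (198,297); grey fits. The other grey stands, at (258,100) and (452,140), are gauge-like. I'll confirm with enlarged crops and measure.

```bash
cat > h.py <<'E'
import numpy as np, cv2
from scipy.spatial.transform import Rotation as R
def cloud(im):
    d=im["depth"];K=im["K"];v,u=np.indices(d.shape)
    P=np.stack([(u-K[0,2])/K[0,0]*d,(v-K[1,2])/K[1,1]*d,d],-1)
    Rm=cv2.Rodrigues(im["rvec"])[0]
    W=(P-im["tvec"].reshape(3))@Rm
    W[d<=0]=np.nan
    return W
def proj(im,p):
    return cv2.projectPoints(np.atleast_2d(np.float64(p)),im["rvec"],im["tvec"],im["K"],None)[0][:,0]
def crop(im,c,w,h,s,fn):
    u,v=c;f=im["frame"][max(0,v-h):v+h,max(0,u-w):u+w]
    cv2.imwrite(fn,cv2.cvtColor(cv2.resize(f,None,fx=s,fy=s,interpolation=cv2.INTER_CUBIC),cv2.COLOR_RGB2BGR))
E
python3 - <<'E'
from h import *
t=np.load("top0.npz");s=np.load("side0.npz")
a=t["frame"][120:220,185:395]; a=cv2.resize(a,None,fx=3.8,fy=3.8,interpolation=cv2.INTER_CUBIC)
cv2.imwrite("pics/ctop.png",a[...,::-1])
a=s["frame"][110:330,230:430]; a=cv2.resize(a,None,fx=2.7,fy=2.7,interpolation=cv2.INTER_CUBIC)
cv2.imwrite("pics/cside.png",a[...,::-1])
for n,im,pts in (("top",t,[(279,180),(350,148),(355,188),(210,180),(206,165)]),("side",s,[(312,220),(288,140),(375,250),(340,290)])):
    W=cloud(im)
    for u,v in pts: print(n,u,v,W[v,u].round(4))
E
```

```text
top 279 180 [ 0.5783  0.0192 -0.0008]
top 350 148 [ 0.6766 -0.2373  0.0464]
top 355 188 [ 0.5349 -0.2508  0.0275]
top 210 180 [0.5653 0.2551 0.0909]
top 206 165 [0.5972 0.2535 0.1742]
side 312 220 [ 0.5698 -0.0052  0.0343]
side 288 140 [0.5947 0.2529 0.1425]
side 375 250 [ 0.6718 -0.1895  0.0682]
side 340 290 [ 0.5411 -0.2442  0.0236]
```

View pics/ctop.png

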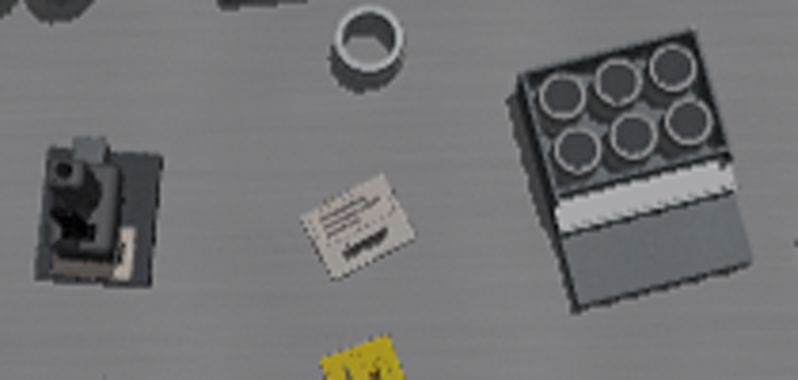

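View pics/cside.png

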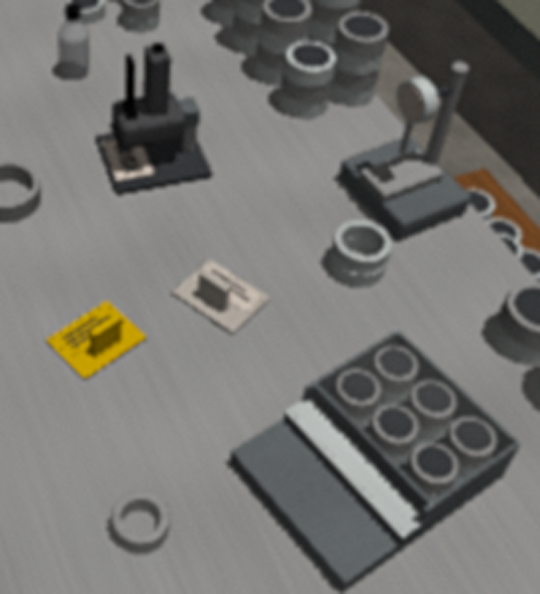

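The crops confirm the white holder (tab towards the robot, nose away), the grey scanner (black trigger on the robot side) and the rack on the right. Now initial pose estimates.

```bash
python3 - <<'E'
from h import *
t=np.load("top0.npz");s=np.load("side0.npz");w=np.load("wrist0.npz")
Rm=cv2.Rodrigues(w["rvec"])[0];c=-Rm.T@w["tvec"]
T=np.array([[-.907,.4212,-.0009],[.4212,.907,-.0012],[0,-.0015,-1]]);p=np.array([.2315,.4986,.2307])
print("cam in tool",T.T@(c-p),"axes (cols: cam x,y,z in tool)\n",(T.T@Rm.T).round(3))
def rect(m,name):
    P=m[:, :2]; r=cv2.minAreaRect((P*1000).astype(np.float32)); print(name,len(P),r, m[:,2].mean().round(4))
for n,im in (("top",t),("side",s)):
    W=cloud(im);f=im["frame"].astype(int)
    # holder
    b=(abs(W[...,0]-.575)<.07)&(abs(W[...,1]-.015)<.08)&((f.min(-1)>140)) 
    b&=(W[...,2]<.015)
    rect(W[b],n+" holder")
    b=(abs(W[...,0]-.575)<.07)&(abs(W[...,1]-.015)<.08)&(W[...,2]>.02); 
    if b.sum()>5: rect(W[b],n+" tab")
    z=W[...,2]
    b=(abs(W[...,0]-.58)<.12)&(abs(W[...,1]+.25)<.14)&(z>.018)&(z<.032);rect(W[b],n+" ledge")
    b=(abs(W[...,0]-.58)<.12)&(abs(W[...,1]+.25)<.14)&(z>.035)&(f.min(-1)>140)&(z<.047);rect(W[b],n+" lip")
    b=(abs(W[...,0]-.58)<.09)&(abs(W[...,1]-.25)<.09)&(z>.14);rect(W[b],n+" griptop")
    print(W[b][:,2].max())
    b=(abs(W[...,0]-.58)<.09)&(abs(W[...,1]-.25)<.09)&(z>.006)&(z<.025);rect(W[b],n+" base")
E
```

```text
cam in tool [ 0.07270948  0.00081455 -0.14333427] axes (cols: cam x,y,z in tool)
 [[ 0.    -0.959 -0.284]
 [ 1.    -0.     0.   ]
 [-0.    -0.284  0.959]]
top holder 280 ((581.1738891601562, 19.51018524169922), (70.41180419921875, 89.71891784667969), 27.503332138061523) 0.0052
top tab 48 ((564.3592529296875, 12.353919982910156), (11.675175666809082, 39.62661361694336), 27.77490997314453) 0.0424
top ledge 1144 ((615.0177612304688, -243.56826782226562), (212.77603149414062, 171.7338409423828), 12.798567771911621) 0.0246
top lip 286 ((593.3223876953125, -249.11785888671875), (28.54185676574707, 168.40774536132812), 12.820472717285156) 0.0392
top griptop 136 ((584.4581909179688, 267.20831298828125), (33.67551803588867, 49.81576156616211), 89.97987365722656) 0.1677
0.18555505268093503
top base 480 ((577.14111328125, 249.75088500976562), (173.2280731201172, 179.10989379882812), 0.5308441519737244) 0.01
side holder 334 ((596.5493774414062, 11.659629821777344), (124.6056137084961, 127.08977508544922), 27.450576782226562) 0.0049
side tab 102 ((565.1791381835938, 11.839780807495117), (12.577221870422363, 39.795928955078125), 25.44500732421875) 0.0381
side ledge 1843 ((606.6309204101562, -245.64218139648438), (192.76710510253906, 171.5696258544922), 12.843087196350098) 0.0249
side lip 575 ((596.9409790039062, -247.46844482421875), (31.753639221191406, 169.8133087158203), 12.551223754882812) 0.0393
side griptop 169 ((586.1331176757812, 268.0726013183594), (33.4898681640625, 51.29676818847656), 77.1396255493164) 0.163
0.18460424414720258
side base 590 ((605.6887817382812, 251.2351837158203), (116.74483489990234, 178.38160705566406), 67.96681213378906) 0.0104
```

```bash
cat >> h.py <<'E'
def delta(s,p,yaw=None,tilt=None):
    """tool-frame shift (units of 50mm) and turn (units 8deg); tool y at world angle yaw deg, z down"""
    T=s["tool_rot"]; d=T.T@(np.array(p)-s["position"])/.05
    print("pos",s["position"].round(4),"t",s["time_s"],"F",s["ft_force"].round(2),"w",round(s["grip_width"]*1000,1))
    print("shift now-axes",d.round(3),"rows",abs(d).max().round(1))
    if yaw is not None:
        a=np.radians(yaw); y=np.array([np.cos(a),np.sin(a),0]);z=np.array([0,0,-1.]);x=np.cross(y,z)
        G=np.stack([x,y,z],1); rv=np.degrees((R.from_matrix(T.T@G)).as_rotvec())/8
        print("turn",rv.round(3),"shift goal-axes",(G.T@(np.array(p)-s["position"])/.05).round(3))
E
python3 -m pendant '[85,-0.7,-0.1,-1,0,0,0, 85,-0.84,-0.14,-0.5,0,0,0, 85,-0.84,-0.14,-0.2,0,0,0, 85,-0.84,-0.14,-0.1,0,0,0, 85,-0.84,-0.14,-0.1,0,0,0, 85,-0.84,-0.14,-0.1,0,0,0, 85,-0.84,-0.14,0,0,0,0, 85,-0.84,-0.14,0,0,0,0, 85,-0.84,-0.14,0,0,0,0, 85,-0.84,-0.14,0,0,0,0]'
python3 -m pendant '[85,0,0,0,0,0,0.9, 85,0,0,0,0,0,0.98, 85,0,0,0,0,0,0.98, 85,0,0,0,0,0,0.98, 85,0,0,0,0,0,0.98, 85,0,0,0,0,0,0.98, 85,0,0,0,0,0,0.98, 85,0,0,0,0,0,0.98, 85,0,0,0,0,0,0.9]'
python3 - <<'E'
from rig import *
from h import *
s=observe(); print(s["q"].round(1)); delta(s,[.58,.26,.33],-4)
im=get_image("wrist");np.savez("wrist1.npz",**im);cv2.imwrite("pics/w1.png",im["frame"][...,::-1])
E
```

```text
time_s: 1.15
position: [0.5734, 0.2655, 0.3219]
tool_rot: [[-0.907, 0.421, -0.001], [0.421, 0.907, -0.0], [0.001, -0.0, -1.0]]
ft_force: [1.3, 0.0, 0.5]
grip_width: 0.0847
time_s: 2.05
position: [0.5721, 0.2667, 0.3217]
tool_rot: [[0.079, 0.997, -0.001], [0.997, -0.079, -0.0], [-0.0, -0.001, -1.0]]
ft_force: [-0.4, -0.3, 0.2]
grip_width: 0.0854
[ 14.3  28.4  48.9  -0.  102.8  18.8]
pos [0.5721 0.2667 0.3217] t 2.05 F [-0.42 -0.27  0.19] w 85.4
shift now-axes [-0.121  0.168 -0.165] rows 0.2
turn [-0.006  0.002 -0.063] shift goal-axes [-0.123  0.167 -0.165]
```

View pics/w1.png

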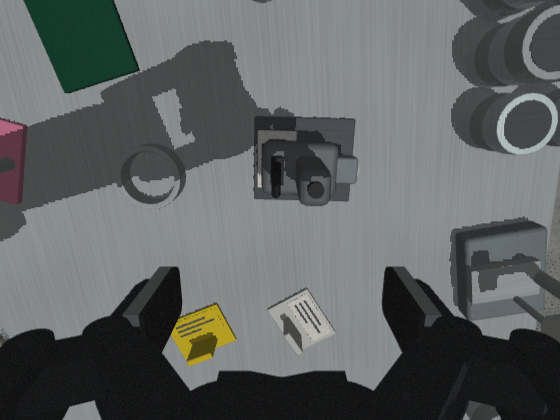

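Wrist view: trigger at (277,175), grip top at (316,188), label-holder white at (300,322), yellow look-alike at (204,332). Measuring the scanner.

```bash
python3 - <<'E'
from h import *
def rect(m,name):
    r=cv2.minAreaRect((m[:,:2]*1000).astype(np.float32)); print(name,len(m),[np.round(q,1) for q in r], "z",m[:,2].min().round(3),m[:,2].max().round(3),"mean",m.mean(0).round(4))
for n in ("wrist1","top0","side0"):
    im=np.load(n+".npz");W=cloud(im);z=W[...,2];f=im["frame"].astype(int)
    near=(abs(W[...,0]-.58)<.09)&(abs(W[...,1]-.26)<.06)
    v,u=np.indices(z.shape)
    for nm,b in (("top>.16",near&(z>.16)),("base",near&(z>.006)&(z<.022)),("head",near&(z>.075)&(z<.1))):
        k,l,st,_=cv2.connectedComponentsWithStats(b.astype(np.uint8))
        for i in range(1,k):
            if st[i,4]>12: rect(W[l==i],n+" "+nm)
E
```

```text
wrist1 top>.16 1199 [array([601. , 270.6]), array([34.1, 28.1]), np.float64(83.9)] z 0.16 0.184 mean [0.6004 0.2729 0.1756]
wrist1 top>.16 219 [array([567.2, 274.1]), array([22.,  8.]), np.float64(84.6)] z 0.161 0.173 mean [0.5674 0.2751 0.1695]
wrist1 top>.16 45174 [array([572.4, 272.1]), array([ 33.6, 149.3]), np.float64(85.5)] z 0.335 0.419 mean [0.5723 0.2772 0.3916]
wrist1 base 2765 [array([600.3, 270.2]), array([107.5, 131.4]), np.float64(85.5)] z 0.008 0.014 mean [0.5986 0.2933 0.0108]
wrist1 base 281 [array([647.1, 223.4]), array([24.6, 26.6]), np.float64(83.7)] z 0.008 0.013 mean [0.6486 0.2224 0.0106]
wrist1 head 3004 [array([604.5, 270.6]), array([ 59.7, 108.6]), np.float64(84.3)] z 0.075 0.1 mean [0.5985 0.2779 0.0871]
top0 top>.16 88 [array([596.3, 267.7]), array([33.1, 25.5]), np.float64(88.5)] z 0.16 0.186 mean [0.5953 0.2665 0.1738]
top0 top>.16 19 [array([563. , 271.7]), array([19.2,  6.8]), np.float64(89.9)] z 0.161 0.173 mean [0.5629 0.2706 0.1669]
top0 base 382 [array([595.6, 263.4]), array([106.8, 129.9]), np.float64(84.0)] z 0.006 0.019 mean [0.5819 0.2445 0.0103]
top0 head 280 [array([598.3, 264.2]), array([ 59.7, 109.3]), np.float64(78.9)] z 0.075 0.1 mean [0.5896 0.2608 0.0855]
side0 top>.16 82 [array([597.7, 266.2]), array([34. , 26.6]), np.float64(82.0)] z 0.161 0.185 mean [0.5958 0.2619 0.1727]
side0 top>.16 16 [array([563.9, 269.2]), array([20.5,  6.2]), np.float64(87.4)] z 0.163 0.173 mean [0.564  0.2686 0.1684]
side0 base 575 [array([597.5, 262.6]), array([102.3, 131.1]), np.float64(83.5)] z 0.006 0.022 mean [0.5896 0.2515 0.0104]
side0 head 316 [array([602.4, 265.3]), array([ 59.6, 110.5]), np.float64(82.3)] z 0.075 0.1 mean [0.5925 0.2574 0.0861]
```

```bash
python3 -m pendant '[85,0.02,0.2,0.5,0,0,0.1, 85,0.02,0.2,0.6,0,0,0, 85,0,0,0.6,0,0,0, 85,0,0,0.5,0,0,0, 85,0,0,0,0,0,0]'
cat > m.py <<'E'
from rig import *
from h import *
import sys
E
python3 - <<'E'
from m import *
s=observe(); delta(s,[.5925,.27,.13],-5.5)
im=get_image("wrist");np.savez("wrist2.npz",**im);cv2.imwrite("pics/w2.png",im["frame"][...,::-1])
W=cloud(im);z=W[...,2]
near=(abs(W[...,0]-.58)<.09)&(abs(W[...,1]-.26)<.06)&(z>.155)&(z<.19)
k,l,st,_=cv2.connectedComponentsWithStats(near.astype(np.uint8))
for i in range(1,k):
    if st[i,4]>30:
        m=W[l==i];print(st[i],[np.round(q,1) for q in cv2.minAreaRect((m[:,:2]*1000).astype(np.float32))],m[:,2].max())
E
```

```text
time_s: 2.6
position: [0.5909, 0.2667, 0.2083]
tool_rot: [[0.085, 0.996, -0.007], [0.996, -0.085, -0.002], [-0.002, -0.007, -1.0]]
ft_force: [-0.0, 0.2, 0.8]
grip_width: 0.0852
pos [0.5909 0.2667 0.2083] t 2.6 F [-0.02  0.15  0.83] w 85.2
shift now-axes [0.072 0.037 1.566] rows 1.6
turn [-0.052  0.018  0.078] shift goal-axes [0.069 0.025 1.566]
[ 275  198   51   65 2961] [array([601.2, 271.5]), array([32.5, 28. ]), np.float64(84.4)] 0.18424534491173442
[233 207  17  43 618] [array([567.3, 274.4]), array([21.5,  8. ]), np.float64(83.9)] 0.17256628039907074
```

View pics/w2.png

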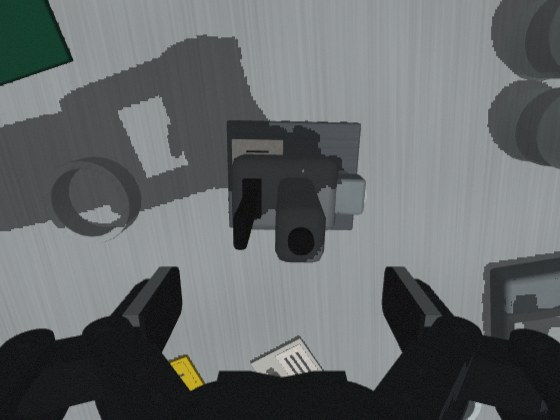

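```bash
python3 -m pendant '[85,0.06,0.04,0.2,-0.05,0.02,0.05, 85,0,0,0.4,0,0,0, 85,0,0,0.4,0,0,0, 85,0,0,0.4,0,0,0, 85,0,0,0.2,0,0,0, 85,0,0,0,0,0,0, 85,0,0,0,0,0,0]' 40
python3 - <<'E'
from m import *
s=observe(); delta(s,[.5935,.27,.127],-5.5)
E
```

```text
time_s: 3.35
position: [0.5956, 0.2703, 0.1334]
tool_rot: [[0.094, 0.996, 0.009], [0.996, -0.094, 0.003], [0.004, 0.009, -1.0]]
ft_force: [-0.3, 0.6, -0.0]
grip_width: 0.0849
pos [0.5956 0.2703 0.1334] t 3.35 F [-0.33  0.57 -0.  ] w 84.9
shift now-axes [-0.01  -0.042  0.127] rows 0.1
turn [ 0.064 -0.025  0.015] shift goal-axes [-0.01  -0.041  0.128]
```

```bash
python3 -m pendant '[70,0,-0.03,0.12,0,0,0, 60,0,0,0,0,0,0, 54,0,0,0,0,0,0, 54,0,0,0,0,0,0, 54,0,0,0,0,0,0]' 30
python3 -m pendant '[48,0,0,0,0,0,0, 48,0,0,0,0,0,0, 44,0,0,0,0,0,0, 44,0,0,0,0,0,0, 44,0,0,0,0,0,0]' 30
python3 -m pendant '[36,0,0,0,0,0,0, 36,0,0,0,0,0,0, 36,0,0,0,0,0,0, 36,0,0,0,0,0,0]' 30
```

```text
time_s: 3.85
position: [0.5922, 0.2704, 0.1265]
tool_rot: [[0.094, 0.996, 0.004], [0.996, -0.094, 0.002], [0.002, 0.004, -1.0]]
ft_force: [-6.7, 0.5, 3.5]
grip_width: 0.0543
time_s: 4.35
position: [0.5933, 0.2705, 0.1272]
tool_rot: [[0.094, 0.996, 0.007], [0.996, -0.094, 0.003], [0.003, 0.007, -1.0]]
ft_force: [-4.2, 0.8, 6.9]
grip_width: 0.044
time_s: 4.75
position: [0.5937, 0.2705, 0.1273]
tool_rot: [[0.094, 0.996, 0.008], [0.996, -0.094, 0.003], [0.004, 0.008, -1.0]]
ft_force: [0.5, -0.1, 7.4]
grip_width: 0.0433
```

```bash
python3 -m pendant '[30,0,0,0,0,0,0, 30,0,0,0,0,0,0, 30,0,0,0,0,0,0, 30,0,0,0,0,0,0]' 60
python3 - <<'E'
from m import *
im=get_image("wrist");np.savez("wrist3.npz",**im);cv2.imwrite("pics/w3.png",im["frame"][...,::-1])
im=get_image("side");np.savez("side3.npz",**im);crop(im,(290,150),60,45,6,"pics/s3.png")
E
```

```text
time_s: 5.15
position: [0.5941, 0.2704, 0.1275]
tool_rot: [[0.094, 0.995, 0.009], [0.996, -0.094, 0.003], [0.004, 0.008, -1.0]]
ft_force: [3.1, 0.4, 8.3]
grip_width: 0.0418
```

View pics/w3.png

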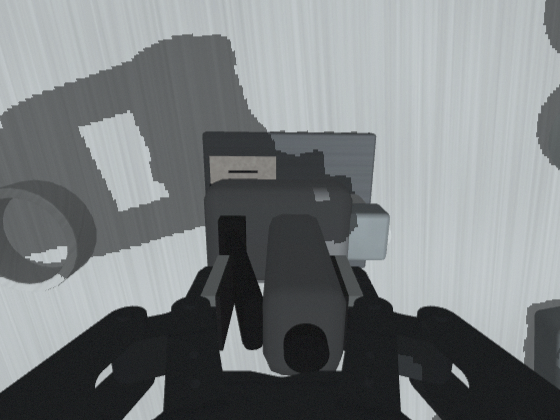

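View pics/s3.png

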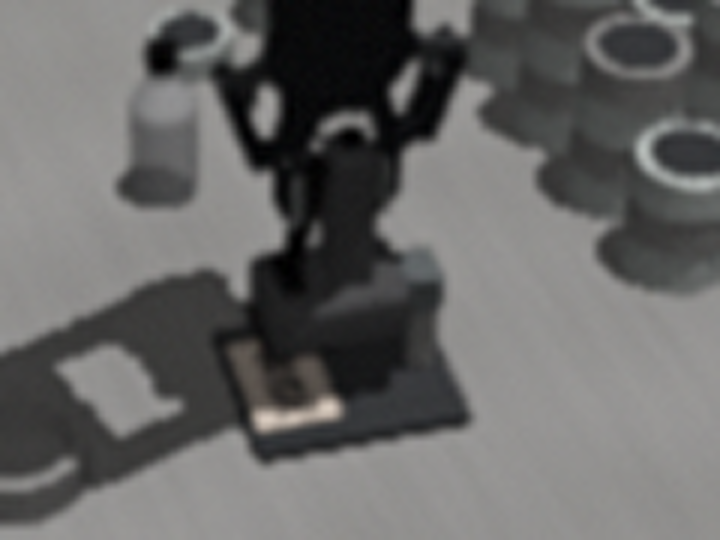

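```bash
python3 -m pendant '[20,0,0,0,0,0,0, 20,0,0,0,0,0,0, 20,0,0,0,0,0,0, 20,0,0,0,0,0,0]' 90
python3 - <<'E'
from m import *
im=get_image("wrist");np.savez("wrist4.npz",**im)
a=im["frame"];
crop(im,(280,300),100,75,4,"pics/w4.png")
for n in ("wrist3","wrist4"):
    im=np.load(n+".npz");W=cloud(im);z=W[...,2]
    # trigger top pixels
    for (u,v) in ((252,340),(250,330),(300,345),(268,330)): print(n,u,v,W[v,u].round(4))
E
```

```text
time_s: 5.65
position: [0.5945, 0.2704, 0.1277]
tool_rot: [[0.095, 0.995, 0.009], [0.995, -0.095, 0.004], [0.005, 0.009, -1.0]]
ft_force: [7.3, 1.3, 8.3]
grip_width: 0.041
wrist3 252 340 [0.5828 0.2664 0.1684]
wrist3 250 330 [0.5826 0.2706 0.1686]
wrist3 300 345 [0.5993 0.2738 0.1828]
wrist3 268 330 [0.5894 0.2743 0.1747]
wrist4 252 340 [0.5831 0.2663 0.1685]
wrist4 250 330 [0.583  0.2707 0.169 ]
wrist4 300 345 [0.5997 0.2733 0.1824]
wrist4 268 330 [0.5899 0.2749 0.1758]
```

View pics/w4.png

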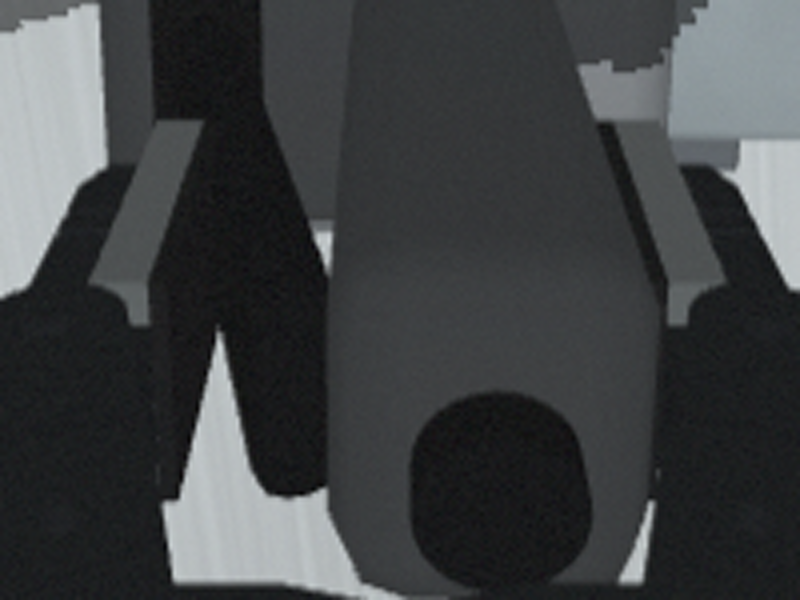

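The trigger's top now meets the grip at crop (325,330) and the opening is 41.0 mm, so it's squeezed right in. Releasing.

```bash
python3 -m pendant '[52,0,0,0,0,0,0, 60,0,0,0,0,0,0, 75,0,0,0,0,0,0, 85,0,0,0,0,0,0, 85,0,0,0,0,0,0, 85,0,0,-0.3,0,0,0, 85,0,0,-0.8,0,0,0, 85,0,0,-0.8,0,0,0, 85,0,0,-0.8,0,0,0, 85,0,0,0,0,0,0]' 40
python3 - <<'E'
from m import *
s=observe(); delta(s,[.566,.012,.25],27.5)
im=get_image("wrist");np.savez("wrist5.npz",**im);cv2.imwrite("pics/w5.png",im["frame"][...,::-1])
W=cloud(im);z=W[...,2]
near=(abs(W[...,0]-.58)<.09)&(abs(W[...,1]-.26)<.06)&(z>.155)&(z<.19)
k,l,st,_=cv2.connectedComponentsWithStats(near.astype(np.uint8))
for i in range(1,k):
    if st[i,4]>30:
        m=W[l==i];print(st[i],[np.round(q,1) for q in cv2.minAreaRect((m[:,:2]*1000).astype(np.float32))],m[:,2].max())
E
```

```text
time_s: 6.7
position: [0.5941, 0.2703, 0.2677]
tool_rot: [[0.094, 0.995, 0.019], [0.996, -0.094, 0.005], [0.007, 0.018, -1.0]]
ft_force: [0.5, 0.0, 0.1]
grip_width: 0.0852
pos [0.5941 0.2703 0.2677] t 6.7 F [0.46 0.01 0.13] w 85.2
shift now-axes [-5.199 -0.08   0.317] rows 5.2
turn [ 0.139 -0.009 -4.111] shift goal-axes [-4.323 -2.884  0.353]
[ 270  184   39   49 1727] [array([601.1, 271.3]), array([33.1, 28.2]), np.float64(82.4)] 0.1844725613137391
[237 192  13  33 365] [array([567.2, 274.2]), array([22.2,  8.2]), np.float64(84.4)] 0.17198336532458464
```

```bash
python3 -m pendant '[85,-0.5,-0.01,0,0.14,0,0, 85,-0.9,-0.01,0,0,0,0, 85,-0.95,-0.01,0.1,0,0,0, 85,-0.95,-0.01,0.1,0,0,0, 85,-0.95,-0.02,0.1,0,0,0, 85,-0.7,-0.02,0,0,0,0, 85,-0.25,0,0,0,0,0, 85,0,0,0,0,0,-0.8, 85,0,0,0,0,0,-0.95, 85,0,0,0,0,0,-0.95, 85,0,0,0,0,0,-0.9, 85,0,0,0,0,0,-0.5]'
python3 - <<'E'
from m import *
s=observe(); delta(s,[.566,.012,.20],27.5); print(s["q"].round(0))
im=get_image("wrist");np.savez("wrist6.npz",**im);cv2.imwrite("pics/w6.png",im["frame"][...,::-1])
E
```

```text
time_s: 7.95
position: [0.5639, 0.0123, 0.2445]
tool_rot: [[-0.465, 0.885, -0.014], [0.885, 0.465, 0.004], [0.01, -0.01, -1.0]]
ft_force: [-0.1, 0.3, 0.4]
grip_width: 0.0848
pos [0.5639 0.0123 0.2445] t 7.95 F [-0.05  0.3   0.41] w 84.8
shift now-axes [-0.035  0.043  0.89 ] rows 0.9
turn [-0.072 -0.074  0.026] shift goal-axes [-0.025  0.034  0.891]
[-11.  23.  70.   0.  88. -39.]
```

View pics/w6.png

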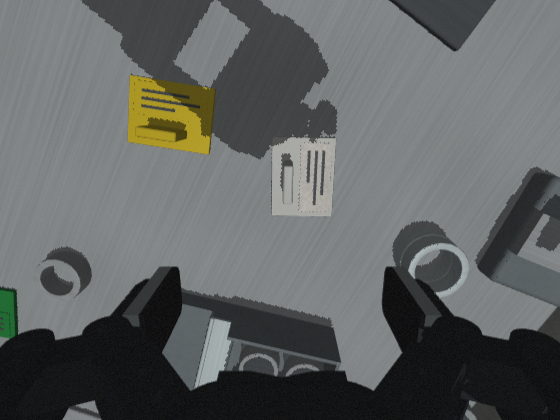

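White holder at (303,177), tab at (288,183) on the left, nose to the right; yellow look-alike at (171,115). Measuring.

```bash
python3 - <<'E'
from m import *
im=np.load("wrist6.npz");W=cloud(im);z=W[...,2];f=im["frame"].astype(int)
v,u=np.indices(z.shape)
win=(u>255)&(u<350)&(v>125)&(v<225)
for nm,b in (("tabtop",win&(z>.042)&(z<.055)),("tab",win&(z>.015)&(z<.055)),("plate",win&(z>.003)&(z<.012))):
    k,l,st,_=cv2.connectedComponentsWithStats(b.astype(np.uint8));i=1+st[1:,4].argmax();m=W[l==i]
    print(nm,st[i],[np.round(q,1) for q in cv2.minAreaRect((m[:,:2]*1000).astype(np.float32))],np.median(m[:,2]),m[:,2].max())
# rack from top & side: corners of whole footprint, lip
for n in ("top0","side0"):
    im=np.load(n+".npz");W=cloud(im);z=W[...,2];f=im["frame"].astype(int)
    a=np.radians(12.8);c,s_=np.cos(a),np.sin(a)
    o=np.array([.62,-.245]);X=(W[...,0]-o[0])*c+(W[...,1]-o[1])*s_;Y=-(W[...,0]-o[0])*s_+(W[...,1]-o[1])*c
    reg=(abs(X)<.17)&(abs(Y)<.12)
    for nm,b in (("ledge",reg&(z>.02)&(z<.03)&(X<.0)),("lip",reg&(z>.036)&(z<.046)&(f.min(-1)>120)),("tray",reg&(z>.055)&(z<.08))):
        k,l,st,_=cv2.connectedComponentsWithStats(b.astype(np.uint8));i=1+st[1:,4].argmax();m=l==i
        r=cv2.minAreaRect((W[m][:,:2]*1000).astype(np.float32))
        print(n,nm,st[i,4],[np.round(q,1) for q in r],"X",np.percentile(X[m],[0,1,50,99,100]).round(4),"Y",np.percentile(Y[m],[0,1,50,99,100]).round(4),"z",np.median(z[m]))
E
```

```text
tabtop [283 164  10  40 385] [array([567.9,  14.6]), array([ 9.2, 39.6]), np.float64(27.8)] 0.04836724606756362 0.05086828594929597
tab [283 161  10  43 421] [array([567.8,  14.6]), array([ 9.6, 39.7]), np.float64(27.2)] 0.04825812043607137 0.05086828594929597
plate [ 271  136   65   81 4475] [array([583.1,  21.8]), array([70.1, 90.4]), np.float64(26.7)] 0.006859712855059345 0.011963037271050775
top0 ledge 767 [array([ 546.6, -259.5]), array([ 71.9, 171.2]), np.float64(13.4)] X [-0.1109 -0.1097 -0.0745 -0.0402 -0.039 ] Y [-0.0834 -0.0806  0.0024  0.0862  0.0879] z 0.024482374802678484
top0 lip 267 [array([ 592.8, -249.2]), array([ 29.6, 168.4]), np.float64(12.8)] X [-0.0422 -0.0414 -0.028  -0.0127 -0.0126] Y [-0.0823 -0.0811 -0.0022  0.0838  0.0861] z 0.03922470331008665
top0 tray 816 [array([ 665.3, -232.5]), array([130.9, 171.4]), np.float64(12.7)] X [-0.0188 -0.0106  0.0472  0.1113  0.1124] Y [-0.0835 -0.0821 -0.0029  0.0875  0.0878] z 0.06524036536231798
side0 ledge 1678 [array([ 564.5, -255.7]), array([108. , 171.8]), np.float64(13.7)] X [-0.1095 -0.1083 -0.0722 -0.0329 -0.0011] Y [-0.0835 -0.0825 -0.0045  0.0852  0.0881] z 0.024934600675626646
side0 lip 604 [array([ 596.9, -247.9]), array([ 34. , 170.7]), np.float64(12.6)] X [-0.0402 -0.0394 -0.0235 -0.0083 -0.0061] Y [-0.0831 -0.0811 -0.0019  0.0846  0.0876] z 0.039255170288117716
side0 tray 1987 [array([ 667.6, -231.7]), array([132.6, 171.4]), np.float64(12.9)] X [-0.0171 -0.0094  0.0457  0.1135  0.1157] Y [-0.0833 -0.0825 -0.0036  0.0859  0.0883] z 0.066166264975878
```

```bash
python3 -m pendant '[85,0,0.09,0.3,-0.07,-0.07,0.02, 85,0,0,0.8,0,0,0, 85,0,0,0.8,0,0,0, 85,0,0,0.8,0,0,0, 85,0,0,0.4,0,0,0, 85,0,0,0,0,0,0]'
python3 - <<'E'
from m import *
s=observe(); delta(s,[.568,.0145,.016],27.3)
im=get_image("wrist");np.savez("wrist7.npz",**im);cv2.imwrite("pics/w7.png",im["frame"][...,::-1])
W=cloud(im);z=W[...,2]
b=(abs(W[...,0]-.568)<.04)&(abs(W[...,1]-.015)<.04)&(z>.02)&(z<.055)
k,l,st,_=cv2.connectedComponentsWithStats(b.astype(np.uint8));i=1+st[1:,4].argmax();m=W[l==i]
print(st[i],[np.round(q,1) for q in cv2.minAreaRect((m[:,:2]*1000).astype(np.float32))],np.median(m[:,2]))
E
```

```text
time_s: 8.6
position: [0.5663, 0.0145, 0.0872]
tool_rot: [[-0.457, 0.889, -0.006], [0.889, 0.457, 0.001], [0.004, -0.005, -1.0]]
ft_force: [-0.0, -0.0, 0.2]
grip_width: 0.085
pos [0.5663 0.0145 0.0872] t 8.6 F [-0.01 -0.05  0.19] w 85.0
shift now-axes [-0.02   0.038  1.424] rows 1.4
turn [-0.033 -0.026 -0.012] shift goal-axes [-0.015  0.031  1.424]
[ 275  197   18   77 1329] [array([567.7,  14.7]), array([ 9.9, 39.7]), np.float64(26.9)] 0.04824140380305383
```

View pics/w7.png

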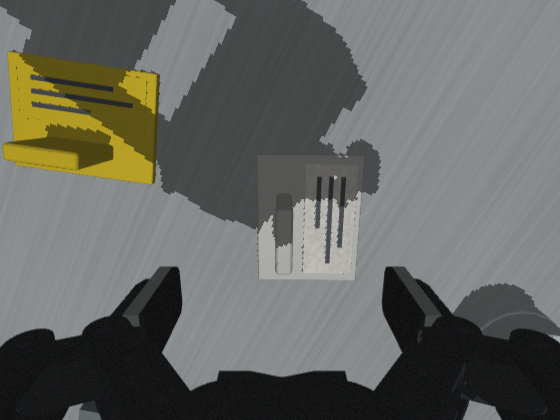

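Tab at (284,230) sits between the fingers. Descending and gripping.

```bash
python3 -m pendant '[85,-0.01,0.03,0.3,-0.03,-0.03,0, 85,0,0,0.5,0,0,0, 85,0,0,0.4,0,0,0, 85,0,0,0.2,0,0,0, 60,0,0,0,0,0,0, 30,0,0,0,0,0,0, 14,0,0,0,0,0,0, 5,0,0,0,0,0,0, 5,0,0,0,0,0,0, 5,0,0,0,0,0,0, 5,0,0,0,0,0,0]' 60
python3 - <<'E'
from m import *
s=observe(); delta(s,[.568,.0145,.016],27.3)
im=get_image("wrist");cv2.imwrite("pics/w8.png",im["frame"][...,::-1])
E
```

```text
time_s: 9.75
position: [0.5702, 0.0137, 0.0211]
tool_rot: [[-0.458, 0.889, 0.008], [0.889, 0.458, -0.002], [-0.006, 0.006, -1.0]]
ft_force: [0.3, 0.6, 5.8]
grip_width: 0.0092
pos [0.5702 0.0137 0.0211] t 9.75 F [0.25 0.64 5.82] w 9.2
shift now-axes [ 0.035 -0.033  0.101] rows 0.1
turn [ 0.042  0.04  -0.006] shift goal-axes [ 0.035 -0.033  0.102]
```

View pics/w8.png

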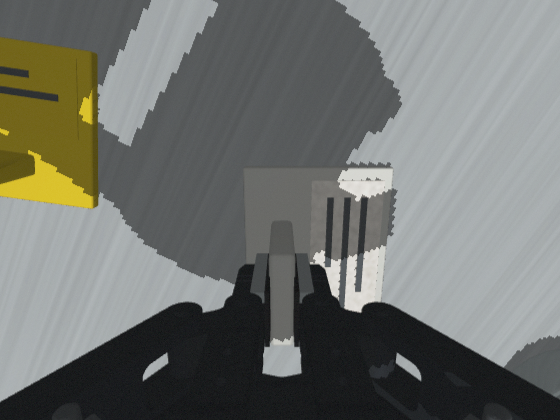

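```bash
python3 -m pendant '[5,0,0,-0.2,0,0,0, 5,0,0,-0.5,0,0,0, 5,0,0,-0.8,0,0,0, 5,0,0,-0.8,0.04,0.04,0, 5,0,0,-0.8,0,0,0, 5,-0.5,-0.4,-0.5,0,0,0, 5,-0.6,-0.5,0,0,0,0, 5,-0.6,-0.5,0,0,0,0, 5,-0.4,-0.36,0,0,0,0, 5,0,0,0,0,0,0.9, 5,0,0,0,0,0,0.9, 5,0,0,0,0,0,0]' 60
python3 - <<'E'
from m import *
s=observe(); delta(s,[.54,-.12,.2],12.9)
for n in ("wrist","top"):
    im=get_image(n);np.savez(n+"9.npz",**im);cv2.imwrite(f"pics/{n}9.png",im["frame"][...,::-1])
E
```

```text
time_s: 11.0
position: [0.5387, -0.1199, 0.2007]
tool_rot: [[-0.221, 0.975, -0.001], [0.975, 0.221, 0.0], [0.001, -0.001, -1.0]]
ft_force: [-0.2, 0.0, -0.4]
grip_width: 0.0089
pos [ 0.5387 -0.1199  0.2007] t 11.0 F [-0.18  0.05 -0.41] w 8.9
shift now-axes [-0.008  0.024  0.014] rows 0.0
turn [-0.007 -0.005 -0.018] shift goal-axes [-0.008  0.024  0.014]
```

View pics/wrist9.png

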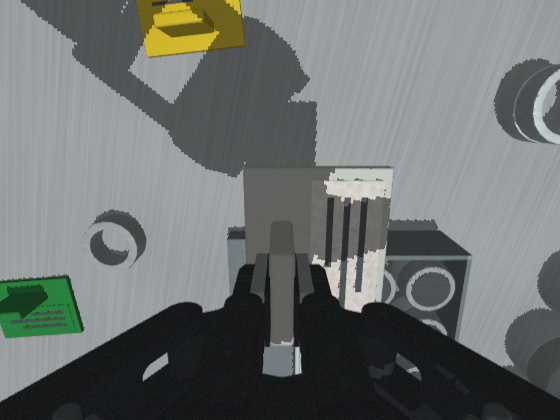

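View pics/top9.png

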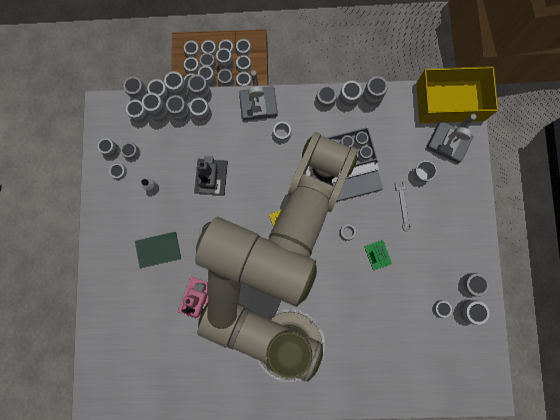

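Holder held, level, nose at image right; rack corner at (230,235) and tray (430,270) behind it. Measuring the plate in the hand, and the rack from the wrist view.

```bash
python3 - <<'E'
from m import *
s=observe();T=s["tool_rot"];p=s["position"]
im=np.load("wrist9.npz");W=cloud(im);z=W[...,2];v,u=np.indices(z.shape)
L=(W-p)@T
b=(u>235)&(u<400)&(v>160)&(v<320)&(L[...,2]>-.02)&(L[...,2]<.04)&(z>.15)
pl=b&(L[...,0]>.028)
k,l,st,_=cv2.connectedComponentsWithStats(pl.astype(np.uint8));i=1+st[1:,4].argmax();q=L[l==i]
print("plate(tool) x",np.percentile(q[:,0],[0,99.5,100]).round(4),"y",np.percentile(q[:,1],[0,.5,99.5,100]).round(4),"z",np.median(q[:,2]))
A=np.c_[q[:,:2],np.ones(len(q))];ss=abs(q[:,2]-np.median(q[:,2]))<.004
print("plane slope deg",np.degrees(np.linalg.lstsq(A[ss],q[ss,2],rcond=None)[0][:2]).round(2))
# edge directions: nose edge
ys=[q[abs(q[:,0]-x)<.002][:,1].max() for x in (.03,.033,.036,.039,.042)];print("nose y by x",np.round(ys,4))
o=np.array([.6065,-.2445]);a=np.radians(12.9);c,sn=np.cos(a),np.sin(a)
X=(W[...,0]-o[0])*c+(W[...,1]-o[1])*sn;Y=-(W[...,0]-o[0])*sn+(W[...,1]-o[1])*c
for nm,b in (("ledge",(z>.02)&(z<.03)&(X>-.12)&(X<-.02)&(abs(Y)<.12)),("tray",(z>.055)&(z<.08)&(X>-.02)&(X<.16)&(abs(Y)<.12))):
    k,l,st,_=cv2.connectedComponentsWithStats(b.astype(np.uint8));i=1+st[1:,4].argmax();m=l==i
    print(nm,st[i],"X",np.percentile(X[m],[0,1,99,100]).round(4),"Y",np.percentile(Y[m],[0,1,99,100]).round(4),np.median(z[m]))
    for f in (0.1,.3,.5,.7,.9):
        xs=np.quantile(X[m],f);mm=m&(abs(X-xs)<.004);print("  X",xs.round(3),"Ymax",Y[mm].max().round(4))
    if nm=="tray":
        for y0 in (.08,.07,.06,.05,.03): mm=m&(abs(Y-y0)<.004); print("  Y",y0,"Xmax",X[mm].max().round(4) if mm.any() else None)
    else:
        for y0 in (.083,.075,.065,.06): mm=m&(abs(Y-y0)<.004); print("  Y",y0,"Xmin",X[mm].min().round(4) if mm.any() else None)
E
```

```text
plate(tool) x [0.028  0.0464 0.0466] y [-0.018  -0.0175  0.0515  0.0523] z 0.014019930671535723
plane slope deg [ 2.17 -0.27]
nose y by x [0.0521 0.0519 0.0518 0.0521 0.0523]
ledge [262 342  33  34 932] X [-0.0606 -0.0593 -0.0248 -0.0247] Y [-0.0795 -0.0789 -0.0392 -0.0356] 0.02564379647196293
  X -0.056 Ymax -0.0418
  X -0.048 Ymax -0.0358
  X -0.041 Ymax -0.0402
  X -0.035 Ymax -0.0402
  X -0.028 Ymax -0.0356
  Y 0.083 Xmin None
  Y 0.075 Xmin None
  Y 0.065 Xmin None
  Y 0.06 Xmin None
tray [ 385  250   88   92 4214] X [0.053  0.0577 0.1287 0.1296] Y [-0.0059  0.0006  0.0853  0.0858] 0.06621249926583554
  X 0.075 Ymax 0.0858
  X 0.088 Ymax 0.0855
  X 0.099 Ymax 0.0855
  X 0.11 Ymax 0.0853
  X 0.125 Ymax 0.0857
  Y 0.08 Xmax 0.1293
  Y 0.07 Xmax 0.1294
  Y 0.06 Xmax 0.1292
  Y 0.05 Xmax 0.129
  Y 0.03 Xmax 0.1293
```

```bash
python3 -m pendant '[5,-0.4,-0.2,0,0,0,0, 5,-0.7,-0.25,0,0,0,0, 5,-0.7,-0.25,0,0,0,0, 5,-0.6,-0.2,0.2,0,0,0, 5,-0.33,-0.05,0.5,0,0,0, 5,0,0,0.7,0,0,0, 5,0,0,0.6,0,0,0, 5,0,0,0.5,0,0,0, 5,0,0,0,0,0,0]' 60
python3 - <<'E'
from m import *
s=observe(); delta(s,[.5222,-.2634,.047],12.9)
for n in ("wrist","side"):
    im=get_image(n);np.savez(n+"10.npz",**im)
    if n=="wrist": cv2.imwrite(f"pics/{n}10.png",im["frame"][...,::-1])
    else: crop(im,(360,270),80,60,5,"pics/side10.png")
T=s["tool_rot"];p=s["position"]
im=np.load("wrist10.npz");W=cloud(im);z=W[...,2];v,u=np.indices(z.shape)
L=(W-p)@T
b=(L[...,2]>.008)&(L[...,2]<.02)&(u>235)&(u<400)&(L[...,1]>.02)&(L[...,1]<.055)
q=L[b];A=np.c_[q[:,:2],np.ones(len(q))];c=np.linalg.lstsq(A,q[:,2],rcond=None)[0];print(len(q),np.ptp(q[:,0]),np.degrees(c[:2]),c[2])
W=cloud(np.load("side10.npz"));L=(W-p)@T;z=W[...,2]
b=(L[...,2]>.004)&(L[...,2]<.022)&(L[...,1]>.02)&(L[...,1]<.055)&(abs(L[...,0])<.05)
q=L[b];A=np.c_[q[:,:2],np.ones(len(q))];c=np.linalg.lstsq(A,q[:,2],rcond=None)[0];print("side",len(q),np.ptp(q[:,0]),np.degrees(c[:2]),c[2])
E
```

```text
time_s: 12.0
position: [0.5216, -0.2621, 0.0724]
tool_rot: [[-0.225, 0.974, -0.006], [0.974, 0.225, 0.004], [0.006, -0.005, -1.0]]
ft_force: [-1.0, -0.2, -0.1]
grip_width: 0.0089
pos [ 0.5216 -0.2621  0.0724] t 12.0 F [-1.03 -0.23 -0.08] w 8.9
shift now-axes [-0.031  0.008  0.509] rows 0.5
turn [-0.036 -0.041  0.013] shift goal-axes [-0.028  0.005  0.509]
8665 0.07636772659715167 [0.12304296 0.92345359] 0.013381590203405019
side 205 0.05183302675628825 [-0.49340938  0.69588514] 0.012219033668235844
```

View pics/wrist10.png

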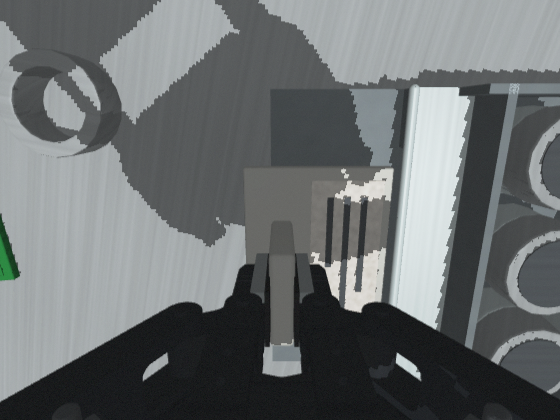

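View pics/side10.png

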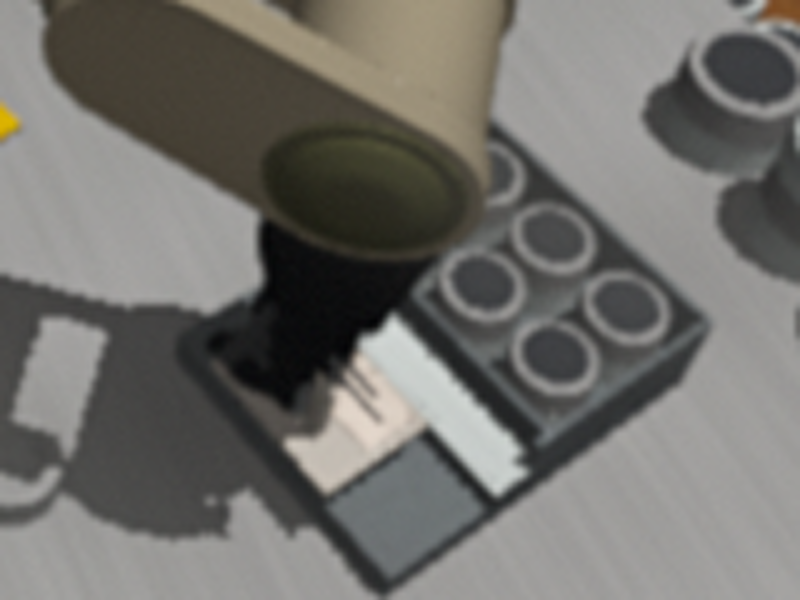

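Plate is level, square to the lip and about 9 mm before it (nose edge at (395,200), lip edge at (410,200) in the wrist view). Lowering to the ledge.

```bash
python3 -m pendant '[5,-0.03,0,0.25,-0.03,-0.04,0.01, 5,0,0,0.2,0,0,0, 5,0,0,0.05,0,0,0, 5,0,0,0,0,0,0]' 60
python3 -m pendant '[5,0,0,0.02,0,0,0, 5,0,0,0.02,0,0,0, 5,0,0,0,0,0,0]'
```

```text
time_s: 12.5
position: [0.5235, -0.2648, 0.0507]
tool_rot: [[-0.221, 0.975, 0.004], [0.975, 0.221, -0.004], [-0.005, 0.003, -1.0]]
ft_force: [-0.3, 0.8, -0.4]
grip_width: 0.0089
time_s: 12.8
position: [0.5234, -0.2648, 0.0485]
tool_rot: [[-0.221, 0.975, 0.005], [0.975, 0.221, -0.004], [-0.005, 0.003, -1.0]]
ft_force: [-0.2, 0.6, -1.1]
grip_width: 0.0091
```

```bash
python3 -m pendant '[5,0,0,0.02,0.01,0.03,0, 5,0,0,0.01,0.01,0,0, 5,0,0,0,0,0,0]' 60
python3 -m pendant '[5,0,0,0.02,0,0,0, 5,0,0,0.01,0,0,0, 5,0,0,0,0,0,0]'
```

```text
time_s: 13.1
position: [0.5233, -0.2648, 0.0467]
tool_rot: [[-0.221, 0.975, 0.001], [0.975, 0.221, -0.001], [-0.001, 0.0, -1.0]]
ft_force: [-0.8, 0.3, -1.3]
grip_width: 0.009
time_s: 13.4
position: [0.5234, -0.2648, 0.0461]
tool_rot: [[-0.221, 0.975, 0.001], [0.975, 0.221, -0.001], [-0.001, 0.001, -1.0]]
ft_force: [-1.5, 1.6, 5.5]
grip_width: 0.009
```

Contact with the ledge at TCP z = 46 mm. Easing off slightly and sliding in.

```bash
python3 -m pendant '[5,0,0,-0.01,0,0,0, 5,0,0.06,0,0,0,0, 5,0,0.1,0,0,0,0, 5,0,0.1,0,0,0,0, 5,0,0.08,0,0,0,0, 5,0,0,0,0,0,0]' 60
python3 - <<'E'
from m import *
s=observe();p=s["position"];d=p[:2]-[.606,-.2442];a=np.radians(12.9)
print("rack tcp",d@[np.cos(a),np.sin(a)],d@[-np.sin(a),np.cos(a)],p[2],s["ft_force"])
im=get_image("wrist");cv2.imwrite("pics/wrist11.png",im["frame"][...,::-1])
E
```

```text
time_s: 14.0
position: [0.541, -0.2611, 0.0461]
tool_rot: [[-0.222, 0.975, 0.002], [0.975, 0.222, -0.001], [-0.002, 0.002, -1.0]]
ft_force: [1.5, 0.2, 5.0]
grip_width: 0.0092
rack tcp -0.06715938660035889 -0.0019141554857453273 0.04608485937431385 [1.51270133 0.15106969 4.97913875]
```

View pics/wrist11.png

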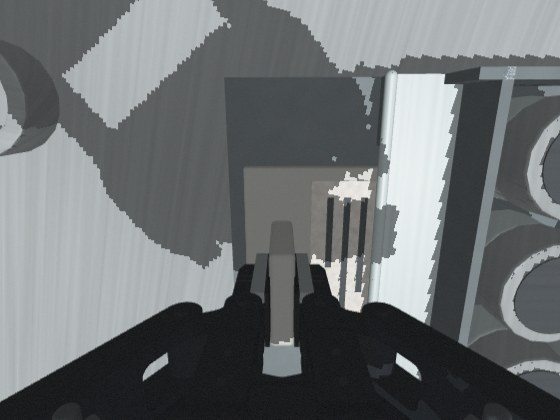

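Nose is under the lip, whose edge is at column 382. Continuing to the catch.

```bash
python3 -m pendant '[5,0,0.05,-0.01,0,0,0, 5,0,0.06,0,0,0,0, 5,0,0.04,0,0,0,0, 5,0,0,0,0,0,0]' 80
python3 -m pendant '[5,0,0.05,0,0,0,0, 5,0,0.05,0,0,0,0, 5,0,0,0,0,0,0]' 80
python3 - <<'E'
from m import *
s=observe();p=s["position"];d=p[:2]-[.606,-.2442];a=np.radians(12.9)
print("rack tcp",d@[np.cos(a),np.sin(a)],d@[-np.sin(a),np.cos(a)],p[2],s["ft_force"])
E
```

```text
time_s: 14.45
position: [0.5468, -0.2594, 0.0462]
tool_rot: [[-0.221, 0.975, -0.001], [0.975, 0.221, -0.001], [-0.0, -0.001, -1.0]]
ft_force: [-4.3, -0.5, 4.0]
grip_width: 0.0087
time_s: 14.75
position: [0.5513, -0.2584, 0.0463]
tool_rot: [[-0.221, 0.975, -0.002], [0.975, 0.221, -0.001], [-0.0, -0.002, -1.0]]
ft_force: [-6.9, -1.0, 6.3]
grip_width: 0.0086
rack tcp -0.05652365841936879 -0.0015969817059119536 0.04628637862159645 [-6.87642439 -0.96055017  6.34805361]
```

```bash
python3 -m pendant '[5,0,0.05,-0.01,0,0,0, 5,0,0.03,0,0,0,0, 5,0,0,0,0,0,0]' 80
python3 -m pendant '[5,0,0.03,0,0,0,0, 5,0,0,0,0,0,0]' 80
python3 -m pendant '[5,0,0.03,0,0,0,0, 5,0,0,0,0,0,0]' 80
python3 - <<'E'
from m import *
s=observe();p=s["position"];d=p[:2]-[.606,-.2442];a=np.radians(12.9)
print("rack tcp",d@[np.cos(a),np.sin(a)],d@[-np.sin(a),np.cos(a)],p[2],s["ft_force"])
E
```

```text
time_s: 15.05
position: [0.5545, -0.2576, 0.0465]
tool_rot: [[-0.221, 0.975, -0.003], [0.975, 0.221, -0.0], [0.0, -0.003, -1.0]]
ft_force: [-9.6, -2.6, 4.4]
grip_width: 0.0086
time_s: 15.25
position: [0.5553, -0.2575, 0.0466]
tool_rot: [[-0.221, 0.975, -0.005], [0.975, 0.221, -0.001], [0.0, -0.005, -1.0]]
ft_force: [-13.0, -3.4, 8.0]
grip_width: 0.0087
time_s: 15.45
position: [0.5554, -0.2575, 0.0467]
tool_rot: [[-0.221, 0.975, -0.008], [0.975, 0.221, -0.001], [0.001, -0.008, -1.0]]
ft_force: [-20.2, -5.7, 12.2]
grip_width: 0.0088
rack tcp -0.05226609943911649 -0.0016880940824063491 0.04673961146409403 [-20.20723224  -5.66489172  12.19131076]
```

Force has jumped to 21 N with no further travel, and TCP is at rack x = -52.3 mm against -52 expected. I'll check visually after a dwell.

```bash
python3 -m pendant '[5,0,0,0,0,0,0, 5,0,0,0,0,0,0, 5,0,0,0,0,0,0, 5,0,0,0,0,0,0]' 80
python3 - <<'E'
from m import *
im=get_image("wrist");np.savez("wrist12.npz",**im);cv2.imwrite("pics/wrist12.png",im["frame"][...,::-1])
W=cloud(im);z=W[...,2];a=np.radians(12.9)
dx,dy=W[...,0]-.606,W[...,1]+.2442
X=dx*np.cos(a)+dy*np.sin(a);Y=-dx*np.sin(a)+dy*np.cos(a)
v,u=np.indices(z.shape)
b=(z>.0285)&(z<.0345)&(abs(Y-.038)<.006)&(X<-.02)
print("plate X",np.percentile(X[b],[1,99]), np.median(z[b]))
b=(z>.0285)&(z<.0345)&(X<-.025)&(Y>.02)&(Y<.08); print("plate Ymax",np.percentile(Y[b],[50,99]))
b=(z>.02)&(z<.028)&(abs(Y-.065)<.01)&(X>-.12)&(X<0); print("ledge X",np.percentile(X[b],[1,99]))
b=(z>.036)&(z<.045)&(abs(Y-.05)<.01)&(X<0)&(X>-.035); print("lip X",np.percentile(X[b],[1,99]))
im=get_image("side");np.savez("side12.npz",**im);crop(im,(360,270),80,60,5,"pics/side12.png")
s=observe();print(s["ft_force"],s["position"])
E
```

```text
time_s: 15.85
position: [0.5554, -0.2575, 0.0467]
tool_rot: [[-0.221, 0.975, -0.008], [0.975, 0.221, -0.001], [0.001, -0.008, -1.0]]
ft_force: [-20.7, -5.4, 11.0]
grip_width: 0.0086
plate X [-0.06986535 -0.02426323] 0.03235825760626449
plate Ymax [0.03318338 0.04487659]
ledge X [-0.09188439 -0.02334513]
lip X [-0.02499891 -0.00026414]
[-19.3256993   -5.26307067  10.56277076] [ 0.55543685 -0.25749321  0.04669236]
```

View pics/wrist12.png

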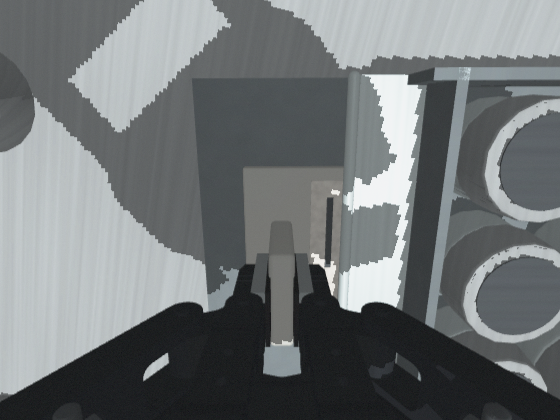

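View pics/side12.png

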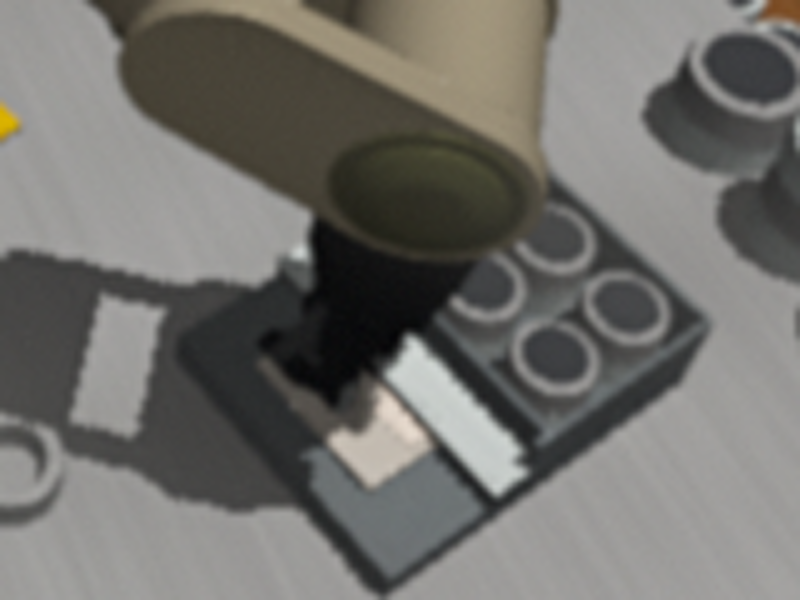

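The plate's rear edge is at rack x = -69.9 mm (home is -70), and the hold is steady at about 20 N. Handing in.

```bash
python3 - <<'E'
from rig import *
print(close_job()); 
E
```

```text
the job is handed in; nothing more can be done
None
```

The scanner trigger was squeezed right in and sprang back. Then I slid the white label holder in behind the lip and handed in at about 16 s, still holding it pressed home.

**Trigger:** It was 41.0 mm over trigger and grip at full squeeze, with the trigger's top touching the grip. After I let go, the trigger measured 567.2 mm in world x, against 567.2–567.3 mm before.

**Holder:** I gripped it by the tab at 80 N. In the last check its rear edge was at rack x = -69.9 mm and the TCP at -52.3 mm, against -70 and -52 mm when home. The push had jumped to about 20 N with no further travel, so the solid stop is taking it. It stayed steady over a 0.4 s hold.

**What disagreed or was left unchecked:**
- **Cameras:** The wrist camera read 3–5 mm away from the top and side cameras. I used the wrist camera's readings, which matched where contact happened.
- **Downward push:** The hand also presses down on the ledge with about 11 N.
- **Other objects:** I touched nothing else that I know of, but I did not measure the other loose things again at the end.

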